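# Fill the shaker tray and switch the sprung selector to green

### The arm

A 6-joint arm with a two-finger parallel gripper is mounted at the origin on the work surface. World frame = base frame: x ahead of the robot, y to its left, z up, the work surface at z = 0. Lengths are in m, angles in rad, forces in N, time in s.
With the tool pointing down it reaches from about 0.25 to 0.725 m from the base axis. Payload 4 kg.
Tool frame: the origin (TCP) lies midway between the tips of the shut fingers; the grasp point (between the pads) lies 19 mm behind it; z points along the fingers, y is the line along which they close (so a half turn about z gives the same grasp; the last joint's range is limited). The gripper opens to 85 mm and grips with 20 to 120 N. Pads are 22 mm wide; open, the fingers measure 114 mm over their backs; the gripper's body (76 mm by 85 mm) begins 54 mm behind the grasp point. The pads swing forward as they close: fully open they stand 13 mm farther back than shut.
Start: joints at [1.152, 0.241, 0.005, 1.335, 0, 1.571], TCP at [0.203, 0.457, 0.231] pointing down, gripper open.
Joint ranges: [-2.72, 2.72], [-1.05, 1.87], [-1.09, 1.28], [-1.99, 2.15], [-1.42, 1.44], [-3.14, 3.14]. Speed limits (rad/s): [2.79, 2.79, 3.14, 3.14, 3.14, 3.14].

### API

Orientations are given as a unit quaternion [x, y, z, w].
In Python, from workcell import bot gives the robot as it stands. The module is installed in compiled form; this text tells all that it offers.
- The arm moves only by the tool jog_arm, never from a script. Its argument "deltas" is a list of rows, each an object with "fingers": the opening, from 0 (shut) to 1 (fully open); "delta_pos": the shift along the tool's x, y, z normalised to -1 to 1, where 1 is 300 mm, a list of three; "yaw": the turn about the tool's z normalised to -1 to 1, where 1 is pi/4 rad. A call has 1 to 12 rows; each row is the pose to reach, as a shift and turn from the pose commanded when the call began, along the tool's axes at that moment; what a row does not reach only later rows make up. A row lasts 1/10 s, in which the tool goes at most 50 mm and 8.59 degrees, less where a joint would pass 70% of its speed; a pose out of reach is approached as far as the arm can. A call with a number of a shift or a turn outside -1 to 1 is refused whole. A call with a gripper value outside its range is refused whole. The fingers move at their own pace and stop on an object; the grip force is fixed at half the most. Time passes only in rows, so rows that repeat a pose let the fingers close. It gives the time, the measured TCP pose, the force, the opening and the grip force at its end, in the units of the state.
- bot.get_obs(): the state, without advancing time (a new reading comes with each control period).
- bot.camera(name): name is "scene" or "side" or "wrist"; returns a dict with "image" (420x560x3 uint8, red, green, blue), "range_z" (420x560 float32, m along the optical axis (not along the pixel's ray), 0 where there is no reading), "fx", "fy", "cx", "cy" (pixels), "rvec" (rotation vector, rad) and "tvec" (3), from world to camera coordinates, as OpenCV has them. Camera axes: x right, y down, z forward; pixel columns grow to the right and rows downward; lengths in m; the calibration is good to about 2 mm. The wrist camera is an equidistant fisheye: a pixel r from the principal point sees the ray r / f radians off the axis. A picture is of the moment at which its call begins.
- bot.job_done(): hands the job in; it is judged then, once.
The state is a dict: "clock": time; "joint_pos": joint angles; "joint_vel": joint speeds; "tau": joint torques, N m; "eef_pos": TCP position; "tool_rot": TCP orientation; "ft_force": force on the tool from outside, world axes, zero at the start; "ft_torque": the same for the moment, N m; "grip_width": finger opening in m; "grasp_force": force on a finger pad.
Only numpy, scipy, OpenCV 4.12 (cv2) and the standard library are available. Lean on these libraries where they do the work, as an engineer would, in place of code of your own. Each camera call takes 0.05 s, during which the arm holds its last target. There are 200 camera calls.

### The job

Move the two jars from the loose part-filled blue tray into the free wells of the tray clamped on the shaker, so that this one is full, and stack the emptied tray squarely on the empty tray already put aside, without shoving that one out of place. Then start the shaker: pull its sprung selector knob up out of its notch, turn it to the green mark and let it drop fully home in the notch there. Set jars and tray down rather than dropping them, keep the jars upright, and leave the reagent bottle, beaker and wash bottle alone.

Things in the scene. Friction and masses are not known exactly. Their poses are not given: they have to be found in the camera images.
- shaker: white laboratory shaker fixed to the bench: housing 200 mm (x) by 260 mm (y), top 70 mm above the bench. Origin: centre of its underside; x points from its front (towards the robot) to its back, y to the left, z up. A blue three-well tray is clamped on it at y = +50 mm; the selector knob has its upright axis at x = -10, y = -60 mm.
- well1 (a point): centre of the floor of the middle well of the tray clamped on the shaker, 80 mm above the bench. That tray is like the loose ones; its row runs along the shaker's x, the other wells 46 mm to either side; its rim is 104 mm above the bench. Axes as the shaker's.
- knob_grip (a point): grip point of the black selector knob, on its axis, 41 mm above the housing (111 mm above the bench when down). Round hub, 44 mm diameter, up to 20 mm above the housing; on it an upright grip bar 44 mm long, 16 mm thick, from 20 to 54 mm. The frame turns and rises with the knob: the bar runs along its x (pinch across y), the white pointer arm sticks out along -x.
- knob_pointer (a point): point on the line of the knob's white pointer arm, 58 mm from the knob's axis, at the radius of the coloured marks; it lies over a mark's centre when the knob points at it. The arm itself is a white rod 8 mm thick that reaches 46 mm from the axis.
- knob_lift (a joint): how far the selector is pulled up (m): 0 down in a notch, 0.022 at the upper stop. Spring and weight hold it down with 6 N at 0, 11 N at the stop. The pointer arm lies between steel blocks 10 mm tall that form three notches; it clears them from 0.009 (pull about 0.015). Released between notches it rests on a block, at about 0.009.
- knob_turn (a joint): angle of the selector (rad), positive anticlockwise from above. 0: pointing to the shaker's front, at the red park mark, where it starts; the other notches are at +1.05 (front right) and -1.05 (front left), stops at +-1.3. It turns freely when pulled up. Each notch leaves 0.12 rad of play either way; released within 0.2 rad of a notch it drops in.
- tag_green_mid (a point): centre of the green round mark, 16 mm diameter, on the housing top, 58 mm from the knob's axis; it lies at one of the two outer notches (+1.05 or -1.05 rad), a blue mark at the other.
- pad0_mid (a point): centre of a yellow disc (24 mm diameter, flat) lying on the floor of one free well of the shaker's tray, about 80 mm above the bench.
- pad1_mid (a point): the same yellow disc in the other free well of the shaker's tray.
- jar_a_mid (a point): small brown glass jar with a white screw cap, 28 mm diameter, 60 mm tall, about 60 g. This point is its centre, half-way up (30 mm above its underside); z points up along its axis. This one already stands in one of the three wells of the shaker's tray.
- jar_b_mid (a point): small brown glass jar with a white screw cap, 28 mm diameter, 60 mm tall, about 60 g. This point is its centre, half-way up (30 mm above its underside); z points up along its axis. It starts in an end well of the loose part-filled tray.
- jar_c_mid (a point): small brown glass jar with a white screw cap, 28 mm diameter, 60 mm tall, about 60 g. This point is its centre, half-way up (30 mm above its underside); z points up along its axis. It starts in the middle well of the loose part-filled tray.
- tray_src_mid (a point): centre (half-way up, 14 mm) of the loose part-filled tray on the bench: blue plastic, three wells in a row, 142 mm long (x), 50 mm wide (y), 28 mm tall; walls and floor 4 mm thick; wells 46 mm apart along x, each 42 x 42 mm. About 90 g empty.
- tray_stack_mid (a point): centre (half-way up, 14 mm) of the empty tray put aside on the bench, to stack on: blue plastic, three wells in a row, 142 mm long (x), 50 mm wide (y), 28 mm tall; walls and floor 4 mm thick; wells 46 mm apart along x, each 42 x 42 mm. Stacked, the upper tray stands on its rim, centre 28 mm higher, either way round.
- reagent: bystander: brown reagent bottle, 64 mm diameter, 120 mm tall; origin at the centre of its underside.
- beaker: bystander: glass beaker, 68 mm diameter, 85 mm tall; origin at the centre of its underside.
- wash_bottle: bystander: white wash bottle with red cap, 60 mm diameter, 185 mm tall with its bent nozzle; origin at the centre of its underside.
Things that resemble listed ones, but are neither listed nor needed, are in the scene too. What is shaped like the part that bears jar_a_mid but red or yellow is not meant.

How it is judged:
On the way, in this order (a step that is already met when the one before it is completed fails the run):
1. both jars from the loose tray stand upright in the wells of the shaker's tray, released (x of jar_b_mid in the frame of shaker between -0.068 and 0.068 m and y of jar_b_mid in the frame of shaker between 0.03 and 0.07 m and z of jar_b_mid in the frame of shaker between 0.105 and 0.1135 m and angle between each of jar_b_mid, jar_c_mid's own z axis and vertical below 0.12 rad and x of jar_c_mid in the frame of shaker between -0.068 and 0.068 m and y of jar_c_mid in the frame of shaker between 0.03 and 0.07 m and z of jar_c_mid in the frame of shaker between 0.105 and 0.1135 m and contact force between the fingers and jar_b below 0.05 N and contact force between the fingers and jar_c below 0.05 N), for 0.2 s.
2. the emptied tray lies squarely on the empty tray put aside, released (horizontal distance between tray_src_mid and tray_stack_mid below 0.015 m and z of tray_src_mid in the frame of tray_stack_mid between 0.025 and 0.032 m and angle between the x axis of tray_src_mid and the x axis of tray_stack_mid, either way round below 0.2 rad and angle between tray_src_mid's own z axis and vertical below 0.06 rad and contact force between the fingers and tray_src below 0.05 N), for 0.2 s.
3. the selector knob is pulled up clear of its notch (value of joint knob_lift above 0.0085 m), for 0.1 s.
4. the selector has dropped home in the notch at the green mark (value of joint knob_lift below 0.003 m and horizontal distance between knob_pointer and tag_green_mid below 0.011 m), for 0.2 s.
At the end, for the whole second after the job is handed in: All three jars upright (0.12 rad) on the well floors of the shaker's tray; emptied tray flat on the empty one (centres within 15 mm, sides within 0.2 rad); selector down (lift under 3 mm), pointer within 11 mm of the green mark; jars and tray at rest (all of step 4 and x of jar_a_mid in the frame of shaker between -0.068 and 0.068 m and y of jar_a_mid in the frame of shaker between 0.03 and 0.07 m and z of jar_a_mid in the frame of shaker between 0.105 and 0.1135 m and angle between each of jar_a_mid, jar_b_mid, jar_c_mid's own z axis and vertical below 0.12 rad and x of jar_b_mid in the frame of shaker between -0.068 and 0.068 m and y of jar_b_mid in the frame of shaker between 0.03 and 0.07 m and z of jar_b_mid in the frame of shaker between 0.105 and 0.1135 m and x of jar_c_mid in the frame of shaker between -0.068 and 0.068 m and y of jar_c_mid in the frame of shaker between 0.03 and 0.07 m and z of jar_c_mid in the frame of shaker between 0.105 and 0.1135 m and horizontal distance between tray_src_mid and tray_stack_mid below 0.015 m and z of tray_src_mid in the frame of tray_stack_mid between 0.025 and 0.032 m and angle between the x axis of tray_src_mid and the x axis of tray_stack_mid, either way round below 0.2 rad and angle between tray_src_mid's own z axis and vertical below 0.06 rad and linear speed of each of jar_a, jar_b, jar_c, tray_src below 0.02 m/s); the robot touches nothing.
It fails at once if the reagent bottle, beaker or wash bottle is moved more than 30 mm (distance of any of reagent, beaker, wash_bottle from where it was at the start of the episode above 0.03 m).
It fails at once if a jar is tipped over (more than 0.7 rad) (angle between any of jar_a_mid, jar_b_mid, jar_c_mid's own z axis and vertical above 0.7 rad).
It fails at once if a jar or the tray is let fall (moves faster than 0.7 m/s while not touched by the fingers: a drop of over 25 mm) ((linear speed of jar_a above 0.7 m/s and contact force between the fingers and jar_a below 0.02 N) or (linear speed of jar_b above 0.7 m/s and contact force between the fingers and jar_b below 0.02 N) or (linear speed of jar_c above 0.7 m/s and contact force between the fingers and jar_c below 0.02 N) or (linear speed of tray_src above 0.7 m/s and contact force between the fingers and tray_src below 0.02 N)).
It fails at once if the empty tray put aside is shoved more than 40 mm (distance of tray_stack_mid from where it was at the start of the episode above 0.04 m).
It also fails if it takes over 72 s, if anything falls off the work surface, if the arm or the gripper's body presses on something with over 40 N, if the wrist force passes 120 N, or if a joint passes its speed limit or range.

## Working session

There is one attempt and no reset: what is moved stays moved. The work goes in short steps, Python scripts to look and compute and a tool call to move; the robot and the scene stay as the last step left them, time stands still between calls to the robot, and variables do not carry over. Pictures are saved under pics/ and viewed, at most 10 in all, crops included, and the job is handed in when it is done.

Besides the shell and the picture viewer there is one more tool, called by a JSON object that holds its "fn" and its "kwargs", one argument or row to a line. jog_arm: Moves the arm, as the interface text tells. Scaled input: -1 to 1 covers 300 mm each way for a shift and pi/4 rad each way for a turn. Its arguments: {"type":"object","properties":{"deltas":{"type":"array","items":{"type":"object","properties":{"fingers":{"type":"number"},"delta_pos":{"type":"array","items":{"type":"number"}},"yaw":{"type":"number"}}}}},"required":["deltas"]}

```bash
mkdir -p pics; cat > h.py <<'E'
import numpy as np, cv2
from workcell import bot
def cam(n):
    c=bot.camera(n); c['R']=cv2.Rodrigues(np.array(c['rvec'],float))[0]; c['t']=np.array(c['tvec'],float).ravel(); return c
def save(c,f): cv2.imwrite(f,c['image'][:,:,::-1])
def cloud(c,fish=False):
    h,w=c['range_z'].shape; u,v=np.meshgrid(np.arange(w),np.arange(h))
    x=(u-c['cx'])/c['fx']; y=(v-c['cy'])/c['fy']
    if fish:
        r=np.hypot(x,y)+1e-9; k=np.tan(np.minimum(r,1.5))/r; x=x*k; y=y*k
    z=c['range_z']; P=np.stack([x*z,y*z,z],-1)
    return (P-c['t'])@c['R']
E
python3 - <<'E'
from h import *
a=cam('scene');b=cam('side');w=cam('wrist')
for n,c in zip(['scene','side','wrist'],[a,b,w]):
    save(c,f'pics/{n}0.png'); print(n,c['fx'],c['cx'],c['cy'],-c['R'].T@c['t'])
    np.savez(f'{n}0.npz',P=cloud(c,n=='wrist'),im=c['image'])
o=bot.get_obs();print(o['clock'],o['eef_pos'],o['tool_rot'],o['grip_width'])
E
```

```text
scene 458.54121235534177 275.88565446436075 213.51879226835968 [ 1.24278857 -0.60962797  1.1346128 ]
side 421.6617494744798 285.2998153522484 213.76829902010488 [ 0.14059521 -0.63291021  0.70378996]
wrist 325.19226210127806 278.7307101064604 205.30388811326313 [0.12632081 0.49121772 0.37301855]
0.15 [0.20314243 0.45635356 0.23059305] [ 2.07868396e-01  9.78156459e-01 -8.00759077e-04 -1.74832382e-04] 0.08528748340353554
```

View pics/scene0.png

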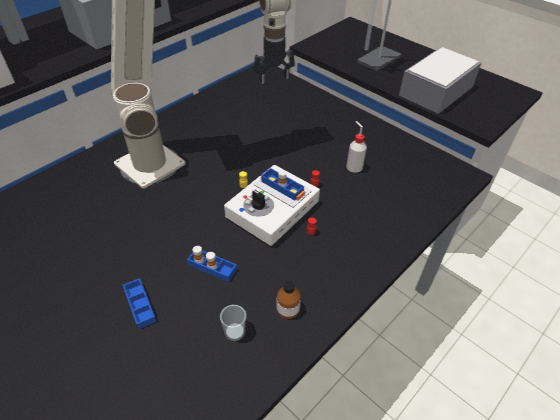

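View pics/side0.png

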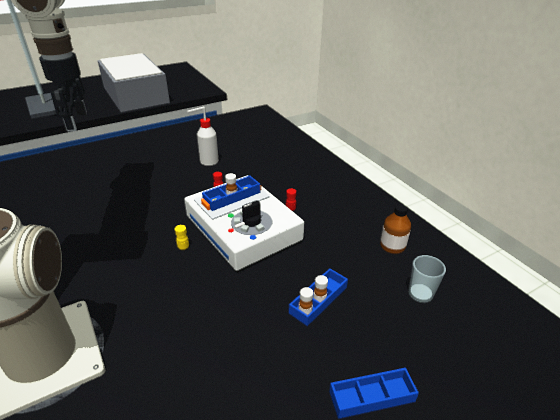

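The scene picture shows the shaker at about (272,205) with its jar in the middle well, the loose tray at (212,262) with jars at (198,257) and (211,262), and the empty tray at (139,302). The green mark lies on the robot's left of the knob (side view, (231,215)).

```bash
cat > m.py <<'E'
from h import *
for n in ['scene','side']:
    d=np.load(f'{n}0.npz');P=d['P'];hsv=cv2.cvtColor(d['im'],cv2.COLOR_RGB2HSV);H,S,V=[hsv[...,i].astype(int) for i in range(3)]
    z=P[...,2]; ws=(P[...,0]>.15)&(P[...,0]<.9)&(abs(P[...,1])<.7)
    def rect(m,name):
        k,l,st,_=cv2.connectedComponentsWithStats(m.astype(np.uint8))
        for i in range(1,k):
            if st[i,4]<12: continue
            q=P[l==i]; r=cv2.minAreaRect((q[:,:2]*1000).astype(np.float32))
            print(n,name,st[i,4],'c',np.round(r[0],1),'size',np.round(r[1],1),'ang',round(r[2],1),'z',np.round(np.median(q[:,2])*1000,1),'mean',np.round(q.mean(0)*1000,1))
    blue=(H>100)&(H<130)&(S>140)&(V>60)
    rect(ws&blue&(z>.022)&(z<.034),'rim')
    rect(ws&blue&(z>.097)&(z<.110),'shrim')
    rect(ws&(S<60)&(V>150)&(z>.062)&(z<.076),'top')
    rect(ws&(H>40)&(H<90)&(S>100)&(V>60)&(z>.055),'green')
    rect(ws&blue&(z>.06)&(z<.078),'bluemark')
    rect(ws&((H<8)|(H>172))&(S>120)&(z>.06)&(z<.078),'red')
    rect(ws&(S<70)&(V>130)&(z>.059)&(z<.072)&(P[...,1]<-.02),'cap')
    rect(ws&(S<70)&(V>130)&(z>.125)&(z<.15),'capA')
    rect(ws&(V<60)&(z>.112)&(z<.135),'knob')
    rect(ws&(H>18)&(H<35)&(S>130)&(z>.0)&(z<.09),'yellow')
E
python3 m.py
```

```text
scene rim 201 c [ 532.4 -145.1] size [144.9  55. ] ang 17.8 z 26.7 mean [ 546.7 -147.9   27. ]
scene rim 247 c [ 486.4 -376.2] size [ 50.  145.9] ang 71.7 z 26.9 mean [ 491.2 -377.6   26.9]
scene shrim 193 c [492.  198.6] size [144.9  55.5] ang 5.3 z 101.3 mean [495.8 196.7 101.5]
scene top 43 c [407.2 259.7] size [23.7 42.1] ang 81.8 z 69.2 mean [407.4 259.9  69.5]
scene top 2032 c [495.9 148.2] size [203.2 263.4] ang 5.2 z 70.1 mean [518.2 114.2  70.1]
scene top 45 c [ 486.3 -160.4] size [23.8 25. ] ang 68.2 z 64.0 mean [ 487.6 -161.2   64.3]
scene top 40 c [ 533.3 -148.1] size [23.9 20.7] ang 63.6 z 64.6 mean [ 533.5 -148.2   65. ]
scene top 36 c [ 764.1 -260.4] size [36.5  7.9] ang 55.2 z 69.0 mean [ 764.  -261.    69.3]
scene red 13 c [659.7 169.3] size [ 6.5 21.6] ang 0.2 z 61.0 mean [659.7 169.   61.8]
scene cap 55 c [ 486.6 -161.2] size [25.1 26.3] ang 69.1 z 63.7 mean [ 487.9 -161.6   63.7]
scene cap 53 c [ 532.6 -146.8] size [23.6 25. ] ang 51.2 z 64.0 mean [ 533.4 -148.1   64. ]
scene cap 37 c [ 762.6 -259.3] size [42.2 11.9] ang 56.7 z 65.0 mean [ 763.6 -259.6   64.9]
sce
[... 1627 characters left out ...]
[433.6  83.5] size [14.2  9.1] ang 4.9 z 71.3 mean [433.8  83.9  71.6]
side cap 88 c [ 714.3 -255.3] size [10.8 42.2] ang 23.5 z 65.9 mean [ 713.8 -256.9   65.9]
side cap 110 c [ 531.6 -148.9] size [25.5 24.8] ang 76.2 z 64.0 mean [ 531.1 -149.3   64. ]
side cap 121 c [ 486.3 -161.8] size [25.8 26.5] ang 5.0 z 64.2 mean [ 485.7 -162.1   64. ]
side capA 90 c [490.3 198. ] size [25.6 25.3] ang 23.6 z 139.2 mean [489.1 195.  137. ]
side knob 103 c [490.1  86.1] size [42.6 14.2] ang 3.6 z 120.3 mean [490.   83.8 119.9]
side knob 101 c [794.5 -93.3] size [26.8 27.2] ang 0.8 z 119.9 mean [792.1 -94.9 118.9]
side yellow 290 c [346.2 200.5] size [107.7  30.7] ang 76.7 z 33.5 mean [336.  160.5  34.3]
```

```bash
python3 -c "
import cv2,numpy as np
a=cv2.imread('pics/scene0.png')[150:285,180:340];b=cv2.imread('pics/side0.png')[160:275,170:310]
cv2.imwrite('pics/crop0.png',np.hstack([cv2.resize(a,(400,338)),cv2.resize(b,(400,338))]))"
```

```text
(no output)
```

View pics/crop0.png

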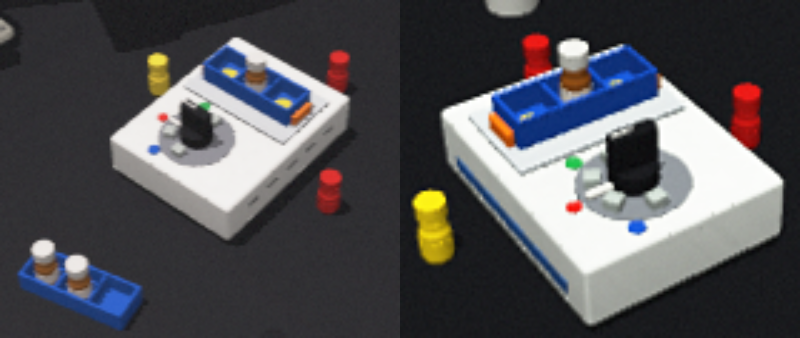

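The crop shows jar_a in the middle well, yellow pads in both end wells, and green mark at front left (knob angle −1.05).

```bash
cat > go.py <<'E'
import sys; from h import *
from scipy.spatial.transform import Rotation as Ro
# usage: go.py x y z psi(deg of tool y) in mm
o=bot.get_obs(); p=np.array(o['eef_pos']);R=Ro.from_quat(o['tool_rot']).as_matrix()
psi=np.degrees(np.arctan2(R[1,1],R[0,1]))
print('t',round(o['clock'],2),'p',np.round(p*1e3,1),'psi',round(psi,2),'tilt',np.round(R[:,2],3),'w',round(o['grip_width'],4),'F',np.round(o['ft_force'],1),'gf',round(o['grasp_force'],1),'q',np.round(np.degrees(o['joint_pos']),0))
a=[float(v) for v in sys.argv[1:]]
while len(a)>=4:
    t,ps=np.array(a[:3]),a[3]; a=a[4:]
    d=R.T@(t/1e3-p); y=-(ps-psi); print('to',t,ps,'delta',np.round(d/.3,4),'yaw',round(y/45,4))
E
python3 go.py 345 150 230 87 487 -161.5 150 107.8
```

```text
t 0.15 p [203.1 456.4 230.6] psi 66.01 tilt [-0.001 -0.001 -1.   ] w 0.0853 F [-0.2  0.4  0.8] gf 0.0 q [66. 14.  0. 77.  0. 90.]
to [345. 150. 230.] 87.0 delta [-0.8473 -0.7406  0.0032] yaw -0.4666
to [ 487.  -161.5  150. ] 107.8 delta [-1.7019 -1.4963  0.2711] yaw -0.9288
```

{"fn": "jog_arm", "kwargs": {
  "deltas": [
    {"delta_pos": [-0.12,-0.1,0],"yaw": -0.07,"fingers": 1},
    {"delta_pos": [-0.25,-0.22,0],"yaw": -0.14,"fingers": 1},
    {"delta_pos": [-0.37,-0.32,0],"yaw": -0.2,"fingers": 1},
    {"delta_pos": [-0.49,-0.43,0],"yaw": -0.27,"fingers": 1},
    {"delta_pos": [-0.61,-0.53,0],"yaw": -0.34,"fingers": 1},
    {"delta_pos": [-0.73,-0.64,0],"yaw": -0.4,"fingers": 1},
    {"delta_pos": [-0.85,-0.74,0],"yaw": -0.47,"fingers": 1},
    {"delta_pos": [-0.85,-0.74,0],"yaw": -0.47,"fingers": 1},
    {"delta_pos": [-0.85,-0.74,0],"yaw": -0.47,"fingers": 1}
  ]
}}

```text
clock: 1.05
eef_pos: [0.3462, 0.1492, 0.2312]
tool_rot: [0.027, 1.0, 0.0, -0.0]
ft_force: [0.4, 0.6, 1.0]
grip_width: 0.0854
grasp_force: 0.0
```

```bash
python3 go.py 487 -161.5 150 107.8
```

```text
t 1.05 p [346.2 149.2 231.2] psi 86.9 tilt [-0.001  0.    -1.   ] w 0.0854 F [0.4 0.6 1. ] gf 0.0 q [ 23.  -0. -16.  74.   0.  26.]
to [ 487.  -161.5  150. ] 107.8 delta [-0.5246 -1.0089  0.27  ] yaw -0.4644
```

{"fn": "jog_arm", "kwargs": {
  "deltas": [
    {"delta_pos": [-0.07,-0.14,0],"yaw": -0.07,"fingers": 1},
    {"delta_pos": [-0.14,-0.28,0],"yaw": -0.14,"fingers": 1},
    {"delta_pos": [-0.21,-0.42,0],"yaw": -0.2,"fingers": 1},
    {"delta_pos": [-0.28,-0.56,0.05],"yaw": -0.27,"fingers": 1},
    {"delta_pos": [-0.35,-0.7,0.1],"yaw": -0.34,"fingers": 1},
    {"delta_pos": [-0.42,-0.82,0.17],"yaw": -0.4,"fingers": 1},
    {"delta_pos": [-0.49,-0.94,0.22],"yaw": -0.464,"fingers": 1},
    {"delta_pos": [-0.5246,-1.0,0.27],"yaw": -0.464,"fingers": 1},
    {"delta_pos": [-0.5246,-1.0,0.27],"yaw": -0.464,"fingers": 1},
    {"delta_pos": [-0.5246,-1.0,0.27],"yaw": -0.464,"fingers": 1}
  ]
}}

```text
clock: 2.05
eef_pos: [0.4882, -0.1553, 0.1495]
tool_rot: [-0.158, 0.987, 0.001, -0.001]
ft_force: [-0.7, 0.3, -0.1]
grip_width: 0.0857
grasp_force: 0.0
```

```bash
python3 - <<'E'
from h import *
c=cam('wrist');save(c,'pics/w1.png');P=cloud(c,True);np.savez('w1.npz',P=P,im=c['image'])
hsv=cv2.cvtColor(c['image'],cv2.COLOR_RGB2HSV);H,S,V=[hsv[...,i].astype(int) for i in range(3)];z=P[...,2]
def rect(m,name):
    k,l,st,_=cv2.connectedComponentsWithStats(m.astype(np.uint8))
    for i in range(1,k):
        if st[i,4]<40: continue
        q=P[l==i]; r=cv2.minAreaRect((q[:,:2]*1000).astype(np.float32)); print(name,st[i,4],np.round(r[0],1),np.round(r[1],1),round(r[2],1),np.round(q.mean(0)*1e3,1))
blue=(H>100)&(H<130)&(S>120)&(V>40)
rect(blue&(z>.022)&(z<.034),'rim');rect((S<70)&(V>120)&(z>.058)&(z<.072)&(P[...,1]<0),'cap')
E
python3 go.py 487 -161.5 33 107.8
```

```text
rim 2399 [ 487.2 -375.9] [ 52.8 143.8] 71.9 [ 483.3 -372.9   26.3]
rim 2083 [ 531.1 -145. ] [142.7  50.4] 18.3 [ 524.1 -147.    27.2]
cap 968 [ 486.5 -159.6] [26.2 26.2] 4.4 [ 485.6 -159.8   63.7]
cap 816 [ 532.2 -146.3] [26.3 25.9] 17.7 [ 530.8 -146.8   63.5]
cap 384 [ 760.7 -244.1] [50.2 18.3] 82.4 [ 763.5 -245.6   65.3]
t 2.1 p [ 488.4 -155.2  150.3] psi 108.18 tilt [-0.001  0.001 -1.   ] w 0.0857 F [ 0.   0.4 -0.4] gf 0.0 q [-18.  18.  -6.  66.   0. -36.]
to [ 487.  -161.5   33. ] 107.8 delta [ 0.0107 -0.019   0.391 ] yaw 0.0084
```

View pics/w1.png

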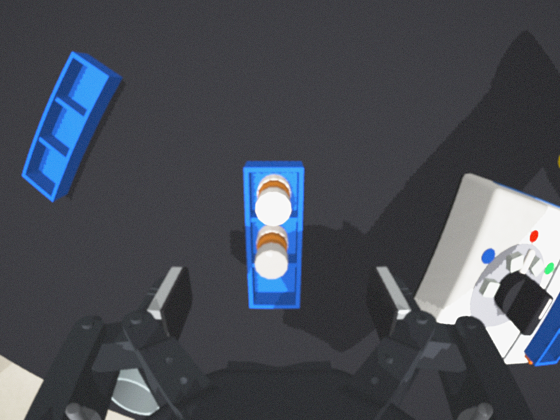

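The wrist view shows the row centred between the fingers, with the caps at (273,205) and (271,262). Going down on jar b.

```bash
python3 go.py 486.7 -160.8 33 107.9
```

```text
t 2.1 p [ 488.4 -155.2  150.3] psi 108.18 tilt [-0.001  0.001 -1.   ] w 0.0857 F [ 0.   0.4 -0.4] gf 0.0 q [-18.  18.  -6.  66.   0. -36.]
to [ 486.7 -160.8   33. ] 107.9 delta [ 0.0109 -0.0165  0.391 ] yaw 0.0062
```

{"fn": "jog_arm", "kwargs": {
  "deltas": [
    {"delta_pos": [0.011,-0.0165,0.1],"yaw": 0.006,"fingers": 1},
    {"delta_pos": [0.011,-0.0165,0.22],"yaw": 0.006,"fingers": 1},
    {"delta_pos": [0.011,-0.0165,0.32],"yaw": 0.006,"fingers": 1},
    {"delta_pos": [0.011,-0.0165,0.37],"yaw": 0.006,"fingers": 1},
    {"delta_pos": [0.011,-0.0165,0.391],"yaw": 0.006,"fingers": 1},
    {"delta_pos": [0.011,-0.0165,0.391],"yaw": 0.006,"fingers": 1},
    {"delta_pos": [0.011,-0.0165,0.391],"yaw": 0.006,"fingers": 0.4},
    {"delta_pos": [0.011,-0.0165,0.391],"yaw": 0.006,"fingers": 0},
    {"delta_pos": [0.011,-0.0165,0.391],"yaw": 0.006,"fingers": 0},
    {"delta_pos": [0.011,-0.0165,0.391],"yaw": 0.006,"fingers": 0},
    {"delta_pos": [0.011,-0.0165,0.391],"yaw": 0.006,"fingers": 0},
    {"delta_pos": [0.011,-0.0165,0.391],"yaw": 0.006,"fingers": 0}
  ]
}}

```text
clock: 3.3
eef_pos: [0.4872, -0.1627, 0.034]
tool_rot: [-0.154, 0.988, 0.0, 0.001]
ft_force: [-2.1, 1.7, 5.8]
grip_width: 0.0249
grasp_force: 59.4
```

```bash
python3 go.py 515 20 180 101 536.8 202.2 180 95.1
```

```text
t 3.3 p [ 487.2 -162.7   34. ] psi 107.76 tilt [ 0.001  0.001 -1.   ] w 0.0249 F [-2.1  1.7  5.8] gf 59.4 q [-19.  25. -15.  49.   0. -36.]
to [515.  20. 180.] 101.0 delta [-0.2749  0.5518 -0.4862] yaw 0.1503
to [536.8 202.2 180. ] 95.1 delta [-0.5294  1.108  -0.4857] yaw 0.2814
```

{"fn": "jog_arm", "kwargs": {
  "deltas": [
    {"delta_pos": [0,0,-0.08],"yaw": 0,"fingers": 0},
    {"delta_pos": [0,0,-0.2],"yaw": 0,"fingers": 0},
    {"delta_pos": [0,0.04,-0.32],"yaw": 0,"fingers": 0},
    {"delta_pos": [-0.05,0.13,-0.42],"yaw": 0.03,"fingers": 0},
    {"delta_pos": [-0.12,0.25,-0.47],"yaw": 0.07,"fingers": 0},
    {"delta_pos": [-0.18,0.37,-0.486],"yaw": 0.1,"fingers": 0},
    {"delta_pos": [-0.24,0.5,-0.486],"yaw": 0.14,"fingers": 0},
    {"delta_pos": [-0.3,0.63,-0.486],"yaw": 0.17,"fingers": 0},
    {"delta_pos": [-0.36,0.75,-0.486],"yaw": 0.2,"fingers": 0},
    {"delta_pos": [-0.42,0.87,-0.486],"yaw": 0.24,"fingers": 0},
    {"delta_pos": [-0.46,0.96,-0.486],"yaw": 0.27,"fingers": 0},
    {"delta_pos": [-0.49,1.0,-0.486],"yaw": 0.2814,"fingers": 0}
  ]
}}

```text
clock: 4.5
eef_pos: [0.5348, 0.1703, 0.1786]
tool_rot: [-0.046, 0.999, 0.0, -0.0]
ft_force: [0.9, -0.8, 0.0]
grip_width: 0.0252
grasp_force: 59.8
```

```bash
python3 go.py 536.8 202.2 112 95.1
```

```text
t 4.5 p [534.8 170.3 178.6] psi 95.24 tilt [-0.     0.001 -1.   ] w 0.0252 F [ 0.9 -0.8  0. ] gf 59.8 q [18. 22.  4. 72.  0. 12.]
to [536.8 202.2 112. ] 95.1 delta [-0.0163  0.105   0.2222] yaw 0.0031
```

{"fn": "jog_arm", "kwargs": {
  "deltas": [
    {"delta_pos": [-0.01,0.06,0],"yaw": 0.003,"fingers": 0},
    {"delta_pos": [-0.0163,0.105,0],"yaw": 0.003,"fingers": 0},
    {"delta_pos": [-0.0163,0.105,0.03],"yaw": 0.003,"fingers": 0},
    {"delta_pos": [-0.0163,0.105,0.08],"yaw": 0.003,"fingers": 0},
    {"delta_pos": [-0.0163,0.105,0.13],"yaw": 0.003,"fingers": 0},
    {"delta_pos": [-0.0163,0.105,0.17],"yaw": 0.003,"fingers": 0},
    {"delta_pos": [-0.0163,0.105,0.2],"yaw": 0.003,"fingers": 0},
    {"delta_pos": [-0.0163,0.105,0.215],"yaw": 0.003,"fingers": 0},
    {"delta_pos": [-0.0163,0.105,0.222],"yaw": 0.003,"fingers": 0},
    {"delta_pos": [-0.0163,0.105,0.222],"yaw": 0.003,"fingers": 0}
  ]
}}

```text
clock: 5.5
eef_pos: [0.5374, 0.1994, 0.1123]
tool_rot: [-0.043, 0.999, 0.0, 0.0]
ft_force: [-0.8, 0.5, -0.3]
grip_width: 0.0252
grasp_force: 59.8
```

```bash
python3 go.py 536.8 202.2 110 95.1
```

```text
t 5.5 p [537.4 199.4 112.3] psi 94.96 tilt [ 0.  0. -1.] w 0.0252 F [-0.8  0.5 -0.3] gf 59.8 q [20. 26.  0. 64. -0. 15.]
to [536.8 202.2 110. ] 95.1 delta [0.0011 0.0095 0.0076] yaw -0.0031
```

{"fn": "jog_arm", "kwargs": {
  "deltas": [
    {"delta_pos": [0,0.005,0.005],"yaw": 0,"fingers": 0},
    {"delta_pos": [0,0.0095,0.009],"yaw": 0,"fingers": 0},
    {"delta_pos": [0,0.0095,0.009],"yaw": 0,"fingers": 0}
  ]
}}

```text
clock: 5.8
eef_pos: [0.5374, 0.2026, 0.1101]
tool_rot: [-0.043, 0.999, 0.0, 0.001]
ft_force: [0.5, -0.3, 0.9]
grip_width: 0.0253
grasp_force: 59.7
```

{"fn": "jog_arm", "kwargs": {
  "deltas": [
    {"delta_pos": [0,0,0.004],"yaw": 0,"fingers": 0},
    {"delta_pos": [0,0,0.004],"yaw": 0,"fingers": 0},
    {"delta_pos": [0,0,0.004],"yaw": 0,"fingers": 0}
  ]
}}

```text
clock: 6.1
eef_pos: [0.5377, 0.2025, 0.11]
tool_rot: [-0.043, 0.999, 0.0, 0.001]
ft_force: [-1.0, -0.5, 6.5]
grip_width: 0.0252
grasp_force: 60.4
```

Contact with the floor. Release gently, then rise.

{"fn": "jog_arm", "kwargs": {
  "deltas": [
    {"delta_pos": [0,0,0],"yaw": 0,"fingers": 0.45},
    {"delta_pos": [0,0,0],"yaw": 0,"fingers": 0.6},
    {"delta_pos": [0,0,0],"yaw": 0,"fingers": 0.8},
    {"delta_pos": [0,0,-0.02],"yaw": 0,"fingers": 0.9},
    {"delta_pos": [0,0,-0.1],"yaw": 0,"fingers": 1},
    {"delta_pos": [0,0,-0.2],"yaw": 0,"fingers": 1},
    {"delta_pos": [0,0,-0.26],"yaw": 0,"fingers": 1},
    {"delta_pos": [0,0,-0.28],"yaw": 0,"fingers": 1}
  ]
}}

```text
clock: 6.9
eef_pos: [0.5384, 0.2028, 0.1952]
tool_rot: [-0.043, 0.999, 0.001, 0.002]
ft_force: [-0.1, -0.5, -0.0]
grip_width: 0.0853
grasp_force: 0.0
```

```bash
python3 go.py 536 -70 180 107.9 532.1 -147.0 110 107.9; python3 - <<'E'
from h import *
c=cam('side');P=cloud(c);hsv=cv2.cvtColor(c['image'],cv2.COLOR_RGB2HSV);S=hsv[...,1].astype(int);V=hsv[...,2].astype(int);z=P[...,2]
m=(S<70)&(V>120)&(((z>.058)&(z<.068)&(P[...,1]<-.1))|((z>.13)&(z<.145)))&(P[...,0]>.3)&(P[...,0]<.7)
k,l,st,_=cv2.connectedComponentsWithStats(m.astype(np.uint8))
for i in range(1,k):
    if st[i,4]>30:
        q=P[l==i]; r=cv2.minAreaRect((q[:,:2]*1000).astype(np.float32)); print(st[i,4],np.round(r[0],1),np.round(r[1],1),np.round(np.percentile(q[:,2],[10,50,95])*1e3,1))
E
```

```text
t 6.9 p [538.4 202.8 195.2] psi 94.97 tilt [ 0.004  0.002 -1.   ] w 0.0853 F [-0.1 -0.5 -0. ] gf 0.0 q [21. 23.  8. 75.  0. 16.]
to [536. -70. 180.] 107.9 delta [ 0.0868 -0.9054  0.049 ] yaw -0.2874
to [ 532.1 -147.   110. ] 107.9 delta [ 0.123  -1.1603  0.2818] yaw -0.2874
250 [ 500. 1928.] [396.9  40.8] [131.3 138.1 144.3]
73 [537.6 202.2] [25.9 23. ] [132.7 139.8 141.9]
74 [490.6 196.8] [25.1 22.6] [133.  140.  142.3]
117 [ 531.7 -148.6] [26.  25.6] [60.  64.2 65.9]
```

{"fn": "jog_arm", "kwargs": {
  "deltas": [
    {"delta_pos": [0.01,-0.13,0],"yaw": -0.04,"fingers": 1},
    {"delta_pos": [0.02,-0.28,0.0],"yaw": -0.08,"fingers": 1},
    {"delta_pos": [0.04,-0.43,0.0],"yaw": -0.14,"fingers": 1},
    {"delta_pos": [0.06,-0.58,0.0],"yaw": -0.19,"fingers": 1},
    {"delta_pos": [0.08,-0.73,0.02],"yaw": -0.24,"fingers": 1},
    {"delta_pos": [0.1,-0.88,0.05],"yaw": -0.287,"fingers": 1},
    {"delta_pos": [0.11,-0.96,0.1],"yaw": -0.287,"fingers": 1},
    {"delta_pos": [0.118,-1.0,0.14],"yaw": -0.287,"fingers": 1},
    {"delta_pos": [0.118,-1.0,0.14],"yaw": -0.287,"fingers": 1},
    {"delta_pos": [0.118,-1.0,0.14],"yaw": -0.287,"fingers": 1}
  ]
}}

```text
clock: 7.95
eef_pos: [0.5273, -0.0987, 0.1496]
tool_rot: [-0.156, 0.988, 0.001, -0.001]
ft_force: [-0.4, -0.1, -0.6]
grip_width: 0.0852
grasp_force: 0.0
```

```bash
python3 go.py 532 -147.5 33.5 107.9
```

```text
t 7.95 p [527.3 -98.7 149.6] psi 107.91 tilt [-0.002  0.001 -1.   ] w 0.0852 F [-0.4 -0.1 -0.6] gf 0.0 q [-11.  21.  -3.  67.   0. -29.]
to [ 532.  -147.5   33.5] 107.9 delta [ 0.0345 -0.1603  0.3868] yaw 0.0003
```

{"fn": "jog_arm", "kwargs": {
  "deltas": [
    {"delta_pos": [0.0345,-0.12,0],"yaw": 0,"fingers": 1},
    {"delta_pos": [0.0345,-0.16,0.05],"yaw": 0,"fingers": 1},
    {"delta_pos": [0.0345,-0.16,0.18],"yaw": 0,"fingers": 1},
    {"delta_pos": [0.0345,-0.16,0.3],"yaw": 0,"fingers": 1},
    {"delta_pos": [0.0345,-0.16,0.36],"yaw": 0,"fingers": 1},
    {"delta_pos": [0.0345,-0.16,0.387],"yaw": 0,"fingers": 1},
    {"delta_pos": [0.0345,-0.16,0.387],"yaw": 0,"fingers": 0.8},
    {"delta_pos": [0.0345,-0.16,0.387],"yaw": 0,"fingers": 0.4},
    {"delta_pos": [0.0345,-0.16,0.387],"yaw": 0,"fingers": 0},
    {"delta_pos": [0.0345,-0.16,0.387],"yaw": 0,"fingers": 0},
    {"delta_pos": [0.0345,-0.16,0.387],"yaw": 0,"fingers": 0},
    {"delta_pos": [0.0345,-0.16,0.387],"yaw": 0,"fingers": 0}
  ]
}}

```text
clock: 9.15
eef_pos: [0.5336, -0.1486, 0.0357]
tool_rot: [-0.155, 0.988, -0.0, 0.001]
ft_force: [-0.6, 1.6, 5.9]
grip_width: 0.0248
grasp_force: 58.5
```

```bash
python3 go.py 445.2 194.0 180 95.1
```

```text
t 9.15 p [ 533.6 -148.6   35.7] psi 107.88 tilt [ 0.003 -0.    -1.   ] w 0.0248 F [-0.6  1.6  5.9] gf 58.5 q [-16.  29.  -9.  52.   0. -33.]
to [445.2 194.  180. ] 95.1 delta [-0.0713  1.1768 -0.482 ] yaw 0.284
```

{"fn": "jog_arm", "kwargs": {
  "deltas": [
    {"delta_pos": [0,0,-0.08],"yaw": 0,"fingers": 0},
    {"delta_pos": [0,0,-0.2],"yaw": 0,"fingers": 0},
    {"delta_pos": [0,0.04,-0.33],"yaw": 0,"fingers": 0},
    {"delta_pos": [-0.01,0.13,-0.44],"yaw": 0.03,"fingers": 0},
    {"delta_pos": [-0.02,0.25,-0.49],"yaw": 0.07,"fingers": 0},
    {"delta_pos": [-0.03,0.38,-0.5],"yaw": 0.1,"fingers": 0},
    {"delta_pos": [-0.04,0.51,-0.5],"yaw": 0.14,"fingers": 0},
    {"delta_pos": [-0.05,0.64,-0.5],"yaw": 0.17,"fingers": 0},
    {"delta_pos": [-0.06,0.77,-0.5],"yaw": 0.2,"fingers": 0},
    {"delta_pos": [-0.065,0.89,-0.5],"yaw": 0.24,"fingers": 0},
    {"delta_pos": [-0.07,0.97,-0.5],"yaw": 0.27,"fingers": 0},
    {"delta_pos": [-0.07,1.0,-0.5],"yaw": 0.284,"fingers": 0}
  ]
}}

```text
clock: 10.35
eef_pos: [0.4597, 0.1453, 0.1843]
tool_rot: [-0.046, 0.999, 0.0, 0.0]
ft_force: [-0.9, 0.7, -0.1]
grip_width: 0.0252
grasp_force: 58.9
```

```bash
python3 go.py 445.2 194.0 113 95.1
```

```text
t 10.35 p [459.7 145.3 184.3] psi 95.24 tilt [ 0.  0. -1.] w 0.0252 F [-0.9  0.7 -0.1] gf 58.9 q [18. 13. -8. 69.  0. 12.]
to [445.2 194.  113. ] 95.1 delta [0.0333 0.166  0.2376] yaw 0.0031
```

{"fn": "jog_arm", "kwargs": {
  "deltas": [
    {"delta_pos": [0.02,0.09,0],"yaw": 0.003,"fingers": 0},
    {"delta_pos": [0.033,0.15,0],"yaw": 0.003,"fingers": 0},
    {"delta_pos": [0.033,0.17,0],"yaw": 0.003,"fingers": 0},
    {"delta_pos": [0.033,0.17,0.03],"yaw": 0.003,"fingers": 0},
    {"delta_pos": [0.033,0.17,0.08],"yaw": 0.003,"fingers": 0},
    {"delta_pos": [0.033,0.17,0.13],"yaw": 0.003,"fingers": 0},
    {"delta_pos": [0.033,0.17,0.18],"yaw": 0.003,"fingers": 0},
    {"delta_pos": [0.033,0.17,0.215],"yaw": 0.003,"fingers": 0},
    {"delta_pos": [0.033,0.17,0.232],"yaw": 0.003,"fingers": 0},
    {"delta_pos": [0.033,0.17,0.2376],"yaw": 0.003,"fingers": 0},
    {"delta_pos": [0.033,0.17,0.242],"yaw": 0.003,"fingers": 0},
    {"delta_pos": [0.033,0.17,0.242],"yaw": 0.003,"fingers": 0}
  ]
}}

```text
clock: 11.55
eef_pos: [0.4465, 0.1934, 0.1121]
tool_rot: [-0.043, 0.999, 0.0, 0.001]
ft_force: [0.2, -0.7, -0.7]
grip_width: 0.0251
grasp_force: 59.0
```

{"fn": "jog_arm", "kwargs": {
  "deltas": [
    {"delta_pos": [0.004,0,0.003],"yaw": 0,"fingers": 0},
    {"delta_pos": [0.004,0,0.006],"yaw": 0,"fingers": 0},
    {"delta_pos": [0.004,0,0.006],"yaw": 0,"fingers": 0}
  ]
}}

```text
clock: 11.85
eef_pos: [0.4463, 0.1937, 0.1116]
tool_rot: [-0.043, 0.999, 0.0, 0.002]
ft_force: [0.6, -1.4, 6.5]
grip_width: 0.0251
grasp_force: 59.6
```

{"fn": "jog_arm", "kwargs": {
  "deltas": [
    {"delta_pos": [0.004,0,0.005],"yaw": 0,"fingers": 0.45},
    {"delta_pos": [0.004,0,0.005],"yaw": 0,"fingers": 0.6},
    {"delta_pos": [0.004,0,0.005],"yaw": 0,"fingers": 0.8},
    {"delta_pos": [0.004,0,-0.02],"yaw": 0,"fingers": 0.9},
    {"delta_pos": [0.004,0,-0.1],"yaw": 0,"fingers": 1},
    {"delta_pos": [0.004,0,-0.2],"yaw": 0,"fingers": 1},
    {"delta_pos": [0.004,0,-0.28],"yaw": 0,"fingers": 1},
    {"delta_pos": [0.004,-0.05,-0.3],"yaw": 0,"fingers": 1}
  ]
}}

```text
clock: 12.65
eef_pos: [0.4468, 0.1796, 0.2031]
tool_rot: [-0.045, 0.999, 0.001, 0.003]
ft_force: [-0.5, -1.3, -0.3]
grip_width: 0.0851
grasp_force: 0.0
```

```bash
cat > chk.py <<'E'
from h import *
c=cam('side');P=cloud(c);np.savez('side1.npz',P=P,im=c['image']);hsv=cv2.cvtColor(c['image'],cv2.COLOR_RGB2HSV);H,S,V=[hsv[...,i].astype(int) for i in range(3)];z=P[...,2]
def rect(m,n,mn):
    k,l,st,_=cv2.connectedComponentsWithStats(m.astype(np.uint8))
    for i in range(1,k):
        if st[i,4]>mn:
            q=P[l==i]; r=cv2.minAreaRect((q[:,:2]*1000).astype(np.float32)); print(n,st[i,4],np.round(r[0],1),np.round(r[1],1),round(r[2],1),np.round(np.percentile(q[:,2],[10,50,95])*1e3,1))
ws=(P[...,0]>.3)&(P[...,0]<.7)&(abs(P[...,1])<.6)
rect(ws&(S<70)&(V>120)&(z>.13)&(z<.145),'cap',30)
bl=ws&(H>100)&(H<130)&(S>140)&(V>50)
rect(bl&(P[...,1]<-.05)&(z>.022)&(z<.034),'rim',100)
rect(bl&(P[...,1]<-.05)&(z>.05)&(z<.064),'rim2',100)
E
python3 chk.py; python3 go.py 495 0 180 101 531.5 -145.7 120 108
```

```text
cap 74 [537.1 200.9] [23.1 25.5] 12.0 [132.4 139.5 142. ]
cap 71 [490.5 197.2] [23.8 23.6] 57.9 [133.6 139.8 142. ]
cap 81 [445.1 191.8] [24.7 22.8] 27.7 [132.2 139.7 142. ]
rim 538 [ 532.4 -146.2] [145.8  51.8] 18.2 [23.2 27.  30.1]
rim 915 [ 487.4 -377. ] [ 52.1 142.9] 71.9 [23.5 27.3 30. ]
t 12.7 p [446.4 176.7 202.4] psi 94.96 tilt [ 0.005 -0.    -1.   ] w 0.0855 F [ 0.1 -2.   0.7] gf 0.0 q [22. 12. -6. 71. -0. 17.]
to [495.   0. 180.] 101.0 delta [-0.1102 -0.6006  0.0756] yaw -0.1343
to [ 531.5 -145.7  120. ] 108.0 delta [-0.1885 -1.0949  0.2763] yaw -0.2898
```

{"fn": "jog_arm", "kwargs": {
  "deltas": [
    {"delta_pos": [-0.02,-0.13,0],"yaw": -0.03,"fingers": 1},
    {"delta_pos": [-0.05,-0.28,0],"yaw": -0.07,"fingers": 1},
    {"delta_pos": [-0.08,-0.43,0],"yaw": -0.12,"fingers": 1},
    {"delta_pos": [-0.11,-0.58,0.02],"yaw": -0.17,"fingers": 1},
    {"delta_pos": [-0.13,-0.73,0.06],"yaw": -0.22,"fingers": 1},
    {"delta_pos": [-0.16,-0.88,0.12],"yaw": -0.27,"fingers": 1},
    {"delta_pos": [-0.18,-0.97,0.2],"yaw": -0.29,"fingers": 1},
    {"delta_pos": [-0.19,-1.0,0.27],"yaw": -0.29,"fingers": 1},
    {"delta_pos": [-0.19,-1.0,0.27],"yaw": -0.29,"fingers": 1},
    {"delta_pos": [-0.19,-1.0,0.27],"yaw": -0.29,"fingers": 1}
  ]
}}

```text
clock: 13.7
eef_pos: [0.5263, -0.1158, 0.1178]
tool_rot: [-0.156, 0.988, 0.001, -0.002]
ft_force: [0.4, 0.2, 0.1]
grip_width: 0.0856
grasp_force: 0.0
```

```bash
python3 go.py 531.8 -145.9 1 108.1
```

```text
t 13.7 p [ 526.3 -115.8  117.8] psi 107.96 tilt [-0.003  0.001 -1.   ] w 0.0856 F [0.4 0.2 0.1] gf 0.0 q [-12.  23.  -5.  63.   0. -30.]
to [ 531.8 -145.9    1. ] 108.1 delta [ 0.0125 -0.1019  0.389 ] yaw -0.0031
```

{"fn": "jog_arm", "kwargs": {
  "deltas": [
    {"delta_pos": [0.0125,-0.08,0],"yaw": -0.003,"fingers": 1},
    {"delta_pos": [0.0125,-0.102,0.05],"yaw": -0.003,"fingers": 1},
    {"delta_pos": [0.0125,-0.102,0.18],"yaw": -0.003,"fingers": 1},
    {"delta_pos": [0.0125,-0.102,0.3],"yaw": -0.003,"fingers": 1},
    {"delta_pos": [0.0125,-0.102,0.35],"yaw": -0.003,"fingers": 1},
    {"delta_pos": [0.0125,-0.102,0.38],"yaw": -0.003,"fingers": 1},
    {"delta_pos": [0.0125,-0.102,0.386],"yaw": -0.003,"fingers": 1},
    {"delta_pos": [0.0125,-0.102,0.386],"yaw": -0.003,"fingers": 1}
  ]
}}

```text
clock: 14.5
eef_pos: [0.5347, -0.1457, 0.0043]
tool_rot: [-0.158, 0.987, -0.0, 0.001]
ft_force: [0.0, -0.4, 1.3]
grip_width: 0.0852
grasp_force: 0.0
```

```bash
python3 go.py 531.8 -145.9 1 108.1
```

```text
t 14.5 p [ 534.7 -145.7    4.3] psi 108.2 tilt [ 0.002 -0.001 -1.   ] w 0.0852 F [ 0.  -0.4  1.3] gf 0.0 q [-15.  31. -10.  48.   0. -33.]
to [ 531.8 -145.9    1. ] 108.1 delta [0.0093 0.0025 0.0108] yaw 0.0022
```

{"fn": "jog_arm", "kwargs": {
  "deltas": [
    {"delta_pos": [0.009,0.0025,0.01],"yaw": 0,"fingers": 1},
    {"delta_pos": [0.009,0.0025,0.01],"yaw": 0,"fingers": 0.7},
    {"delta_pos": [0.009,0.0025,0.01],"yaw": 0,"fingers": 0.3},
    {"delta_pos": [0.009,0.0025,0.01],"yaw": 0,"fingers": 0},
    {"delta_pos": [0.009,0.0025,0.01],"yaw": 0,"fingers": 0},
    {"delta_pos": [0.009,0.0025,0.01],"yaw": 0,"fingers": 0}
  ]
}}

```text
clock: 15.1
eef_pos: [0.5315, -0.1464, 0.0008]
tool_rot: [-0.158, 0.987, -0.0, 0.001]
ft_force: [-0.1, -1.3, 5.7]
grip_width: 0.0492
grasp_force: 63.8
```

```bash
python3 chk.py | grep rim; python3 go.py 487.3 -376.7 75 71.9
```

```text
rim 319 [ 511.4 -153.1] [103.7  51.9] 19.0 [23.3 27.1 29.9]
rim 922 [ 487.9 -377.2] [ 52.1 143.8] 72.0 [23.3 27.1 29.7]
t 15.15 p [ 531.5 -146.4    0.8] psi 108.14 tilt [ 0.002 -0.    -1.   ] w 0.0488 F [-0.5 -0.1  4.4] gf 63.8 q [-15.  31. -11.  48.  -0. -34.]
to [ 487.3 -376.7   75. ] 71.9 delta [ 0.3788 -0.6839 -0.2473] yaw 0.8054
```

{"fn": "jog_arm", "kwargs": {
  "deltas": [
    {"delta_pos": [0,0,-0.07],"yaw": 0,"fingers": 0},
    {"delta_pos": [0,0,-0.16],"yaw": 0,"fingers": 0},
    {"delta_pos": [0,-0.02,-0.25],"yaw": 0.03,"fingers": 0},
    {"delta_pos": [0.04,-0.08,-0.28],"yaw": 0.12,"fingers": 0},
    {"delta_pos": [0.1,-0.17,-0.28],"yaw": 0.24,"fingers": 0},
    {"delta_pos": [0.15,-0.27,-0.28],"yaw": 0.36,"fingers": 0},
    {"delta_pos": [0.21,-0.38,-0.28],"yaw": 0.48,"fingers": 0},
    {"delta_pos": [0.27,-0.48,-0.28],"yaw": 0.6,"fingers": 0},
    {"delta_pos": [0.32,-0.58,-0.28],"yaw": 0.7,"fingers": 0},
    {"delta_pos": [0.36,-0.65,-0.28],"yaw": 0.78,"fingers": 0},
    {"delta_pos": [0.379,-0.684,-0.28],"yaw": 0.805,"fingers": 0},
    {"delta_pos": [0.379,-0.684,-0.28],"yaw": 0.805,"fingers": 0}
  ]
}}

```text
clock: 16.35
eef_pos: [0.486, -0.3775, 0.0833]
tool_rot: [0.158, 0.987, 0.0, -0.0]
ft_force: [0.1, 0.1, -0.7]
grip_width: 0.0489
grasp_force: 63.2
```

```bash
python3 go.py 487.5 -376.9 31 71.9; python3 - <<'E'
from h import *
c=cam('side');save(c,'pics/s2.png');P=cloud(c);hsv=cv2.cvtColor(c['image'],cv2.COLOR_RGB2HSV);H,S,V=[hsv[...,i].astype(int) for i in range(3)];z=P[...,2]
m=(H>100)&(H<130)&(S>140)&(V>50)&(P[...,1]<-.25)
for lo,hi in [(.1,.12),(.105,.13),(.022,.034)]:
    q=P[m&(z>lo)&(z<hi)]; r=cv2.minAreaRect((q[:,:2]*1000).astype(np.float32)); print(len(q),np.round(r[0],1),np.round(r[1],1),round(r[2],1),np.percentile(q[:,2],[5,50,95]))
a=c['image'][250:,250:,::-1]; cv2.imwrite('pics/s2c.png',cv2.resize(a,None,fx=2,fy=2))
E
```

```text
t 16.35 p [ 486.  -377.5   83.3] psi 71.84 tilt [-0.001  0.001 -1.   ] w 0.0489 F [ 0.1  0.1 -0.7] gf 63.2 q [-38.  32.   5.  63.   0. -20.]
to [ 487.5 -376.9   31. ] 71.9 delta [-0.0044  0.0035  0.1744] yaw -0.0014
918 [ 486.6 -378.2] [ 52.2 143.3] 71.6 [0.10097984 0.10852299 0.1119039 ]
686 [ 486.6 -378.2] [ 52.2 143.3] 71.6 [0.10558856 0.10973364 0.11202247]
550 [ 486.9 -377.7] [ 51.7 142.8] 71.1 [0.02273696 0.02725547 0.0297157 ]
```

View pics/s2c.png

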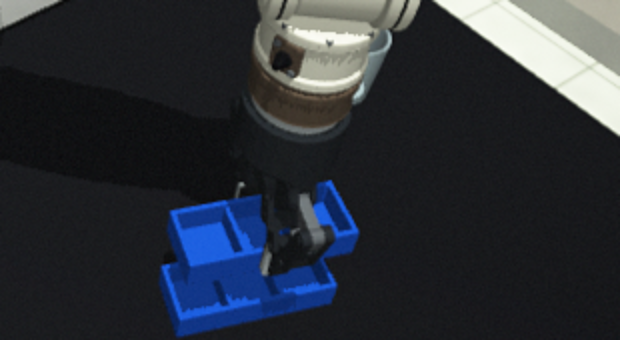

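The held tray (265,225) is level and aligned over the put-aside tray (250,295) within about 1 mm.

{"fn": "jog_arm", "kwargs": {
  "deltas": [
    {"delta_pos": [-0.003,0,0.05],"yaw": 0,"fingers": 0},
    {"delta_pos": [-0.003,0,0.1],"yaw": 0,"fingers": 0},
    {"delta_pos": [-0.003,0,0.14],"yaw": 0,"fingers": 0},
    {"delta_pos": [-0.003,0,0.16],"yaw": 0,"fingers": 0},
    {"delta_pos": [-0.003,0,0.17],"yaw": 0,"fingers": 0},
    {"delta_pos": [-0.003,0,0.175],"yaw": 0,"fingers": 0},
    {"delta_pos": [-0.003,0,0.175],"yaw": 0,"fingers": 0}
  ]
}}

```text
clock: 17.1
eef_pos: [0.4879, -0.3768, 0.0319]
tool_rot: [0.157, 0.988, -0.0, 0.0]
ft_force: [-0.2, -0.3, -1.0]
grip_width: 0.0488
grasp_force: 63.2
```

{"fn": "jog_arm", "kwargs": {
  "deltas": [
    {"delta_pos": [0,0,0.003],"yaw": 0,"fingers": 0},
    {"delta_pos": [0,0,0.005],"yaw": 0,"fingers": 0},
    {"delta_pos": [0,0,0.005],"yaw": 0,"fingers": 0}
  ]
}}

```text
clock: 17.4
eef_pos: [0.4876, -0.377, 0.0302]
tool_rot: [0.157, 0.988, -0.0, 0.0]
ft_force: [0.2, 0.2, -1.3]
grip_width: 0.0492
grasp_force: 63.2
```

{"fn": "jog_arm", "kwargs": {
  "deltas": [
    {"delta_pos": [0,0,0.003],"yaw": 0,"fingers": 0},
    {"delta_pos": [0,0,0.006],"yaw": 0,"fingers": 0},
    {"delta_pos": [0,0,0.006],"yaw": 0,"fingers": 0}
  ]
}}

```text
clock: 17.7
eef_pos: [0.4877, -0.377, 0.0288]
tool_rot: [0.157, 0.988, -0.0, 0.0]
ft_force: [0.2, 1.4, 3.9]
grip_width: 0.0492
grasp_force: 63.7
```

{"fn": "jog_arm", "kwargs": {
  "deltas": [
    {"delta_pos": [0,0,0],"yaw": 0,"fingers": 0.7},
    {"delta_pos": [0,0,0],"yaw": 0,"fingers": 0.9},
    {"delta_pos": [0,0,0],"yaw": 0,"fingers": 1},
    {"delta_pos": [0,0,0],"yaw": 0,"fingers": 1},
    {"delta_pos": [0,0,-0.05],"yaw": 0,"fingers": 1},
    {"delta_pos": [0,0,-0.18],"yaw": 0,"fingers": 1},
    {"delta_pos": [0,0,-0.32],"yaw": 0,"fingers": 1},
    {"delta_pos": [0,0,-0.46],"yaw": 0,"fingers": 1},
    {"delta_pos": [0,0,-0.56],"yaw": 0,"fingers": 1}
  ]
}}

```text
clock: 18.6
eef_pos: [0.4882, -0.3773, 0.1995]
tool_rot: [0.157, 0.988, -0.001, 0.002]
ft_force: [-0.1, -0.5, 0.1]
grip_width: 0.0852
grasp_force: 0.0
```

```bash
python3 chk.py; python3 go.py 489 -150 195 84 490.9 87.6 150 95.1
```

```text
cap 77 [537.6 202. ] [27.2 23.1] 63.1 [132.7 139.3 141.5]
cap 80 [491.2 197.7] [25.5 25.1] 38.0 [132.3 139.8 142.4]
cap 84 [444.9 192.1] [23.7 24.8] 19.7 [133.6 139.7 141.8]
rim 286 [ 538.3 -387.3] [31.2 34.4] 70.5 [31.1 32.3 33.7]
rim 314 [ 494.2 -372.4] [31.4 35.4] 72.8 [31.  32.3 33.7]
rim 334 [ 450.  -357.9] [31.5 35.9] 72.2 [30.8 32.2 33.7]
rim 326 [ 473.9 -396.2] [ 47.1 149.8] 53.3 [23.5 28.3 33.6]
rim2 964 [ 488.3 -377.9] [ 51.9 143.3] 72.0 [51.4 55.1 57.7]
t 18.65 p [ 490.1 -378.7  204.8] psi 71.93 tilt [ 0.009 -0.007 -1.   ] w 0.0853 F [ 1.4 -1.4  3.6] gf 0.0 q [-38.  28.  16.  78.  -0. -20.]
to [ 489. -150.  195.] 84.0 delta [0.2403 0.7239 0.0271] yaw -0.2683
to [490.9  87.6 150. ] 95.1 delta [0.4816 1.4794 0.1714] yaw -0.515
```

{"fn": "jog_arm", "kwargs": {
  "deltas": [
    {"delta_pos": [0.04,0.13,0],"yaw": -0.04,"fingers": 1},
    {"delta_pos": [0.09,0.27,0],"yaw": -0.1,"fingers": 1},
    {"delta_pos": [0.14,0.42,0],"yaw": -0.16,"fingers": 1},
    {"delta_pos": [0.19,0.57,0],"yaw": -0.22,"fingers": 1},
    {"delta_pos": [0.23,0.71,0],"yaw": -0.28,"fingers": 1},
    {"delta_pos": [0.28,0.85,0],"yaw": -0.34,"fingers": 1},
    {"delta_pos": [0.31,0.96,0],"yaw": -0.4,"fingers": 1},
    {"delta_pos": [0.33,1.0,0],"yaw": -0.46,"fingers": 1},
    {"delta_pos": [0.33,1.0,0],"yaw": -0.515,"fingers": 1},
    {"delta_pos": [0.33,1.0,0],"yaw": -0.515,"fingers": 1}
  ]
}}

```text
clock: 19.65
eef_pos: [0.4864, -0.0608, 0.1961]
tool_rot: [-0.045, 0.999, -0.0, -0.0]
ft_force: [-0.4, 0.8, -0.4]
grip_width: 0.0853
grasp_force: 0.0
```

```bash
python3 go.py 490.9 87.2 155 95.1; python3 - <<'E'
from h import *
c=cam('wrist');save(c,'pics/w3.png');P=cloud(c,True);V=c['image'].max(-1);z=P[...,2]
m=(V<70)&(z>.119)&(z<.13)&(np.hypot(P[...,0]-.491,P[...,1]-.087)<.05)
q=P[m]; r=cv2.minAreaRect((q[:,:2]*1000).astype(np.float32)); print(len(q),r,q.mean(0))
E
```

```text
t 19.65 p [486.4 -60.8 196.1] psi 95.17 tilt [-0. -0. -1.] w 0.0853 F [-0.4  0.8 -0.4] gf 0.0 q [ -7.  14.  -5.  71.  -0. -12.]
to [490.9  87.2 155. ] 95.1 delta [-0.0593  0.4899  0.1368] yaw 0.0015
599 ((489.5012512207031, 89.50790405273438), (41.35409927368164, 15.625188827514648), 3.92563796043396) [0.49058909 0.08755165 0.1230039 ]
```

View pics/w3.png

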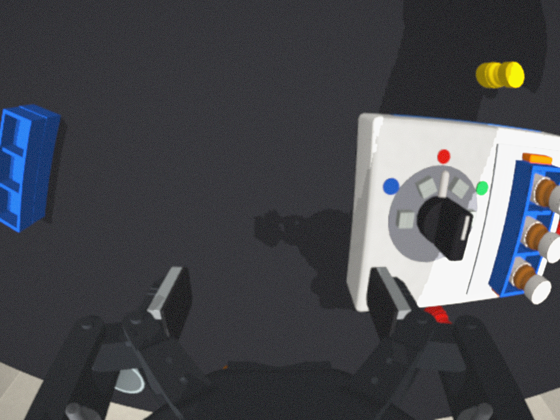

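The wrist view shows the stacked trays at left, the jars standing in the shaker tray at right, the knob at (450,222) pointing at red (443,157), and green at (482,188).

{"fn": "jog_arm", "kwargs": {
  "deltas": [
    {"delta_pos": [-0.02,0.14,0],"yaw": 0,"fingers": 1},
    {"delta_pos": [-0.035,0.28,0],"yaw": 0,"fingers": 1},
    {"delta_pos": [-0.05,0.42,0.02],"yaw": 0,"fingers": 1},
    {"delta_pos": [-0.0585,0.49,0.07],"yaw": 0,"fingers": 1},
    {"delta_pos": [-0.0585,0.49,0.12],"yaw": 0,"fingers": 1},
    {"delta_pos": [-0.0585,0.49,0.137],"yaw": 0,"fingers": 1},
    {"delta_pos": [-0.0585,0.49,0.137],"yaw": 0,"fingers": 0.6}
  ]
}}

```text
clock: 20.4
eef_pos: [0.4904, 0.0862, 0.1542]
tool_rot: [-0.044, 0.999, -0.0, -0.001]
ft_force: [-0.7, -0.8, -0.2]
grip_width: 0.0729
grasp_force: 0.0
```

```bash
python3 go.py 490.7 87.6 96 95.1
```

```text
t 20.4 p [490.4  86.2 154.2] psi 95.0 tilt [-0.002 -0.001 -1.   ] w 0.0729 F [-0.7 -0.8 -0.2] gf 0.0 q [10. 16. -8. 66. -0.  5.]
to [490.7  87.6  96. ] 95.1 delta [-0.0019  0.0047  0.1941] yaw -0.0021
```

{"fn": "jog_arm", "kwargs": {
  "deltas": [
    {"delta_pos": [0,0.0045,0.08],"yaw": 0,"fingers": 0.6},
    {"delta_pos": [0,0.0045,0.15],"yaw": 0,"fingers": 0.6},
    {"delta_pos": [0,0.0045,0.185],"yaw": 0,"fingers": 0.6},
    {"delta_pos": [0,0.0045,0.194],"yaw": 0,"fingers": 0.6},
    {"delta_pos": [0,0.0045,0.194],"yaw": 0,"fingers": 0.4},
    {"delta_pos": [0,0.0045,0.194],"yaw": 0,"fingers": 0.2},
    {"delta_pos": [0,0.0045,0.194],"yaw": 0,"fingers": 0},
    {"delta_pos": [0,0.0045,0.194],"yaw": 0,"fingers": 0},
    {"delta_pos": [0,0.0045,0.194],"yaw": 0,"fingers": 0}
  ]
}}

```text
clock: 21.3
eef_pos: [0.4915, 0.0898, 0.0983]
tool_rot: [-0.045, 0.999, 0.001, 0.001]
ft_force: [-2.4, 2.8, 5.7]
grip_width: 0.0149
grasp_force: 60.2
```

```bash
python3 go.py 490.9 87.6 112 95.1
```

```text
t 21.3 p [491.5  89.8  98.3] psi 95.16 tilt [ 0.002  0.003 -1.   ] w 0.0149 F [-2.4  2.8  5.7] gf 60.2 q [ 10.  19. -13.  57.   0.   5.]
to [490.9  87.6 112. ] 95.1 delta [ 0.0025 -0.0069 -0.0456] yaw 0.0012
```

{"fn": "jog_arm", "kwargs": {
  "deltas": [
    {"delta_pos": [0,0.003,-0.02],"yaw": 0,"fingers": 0},
    {"delta_pos": [0,0.003,-0.04],"yaw": 0,"fingers": 0},
    {"delta_pos": [0,0.003,-0.055],"yaw": 0,"fingers": 0},
    {"delta_pos": [0,0.003,-0.055],"yaw": 0,"fingers": 0},
    {"delta_pos": [0,0.003,-0.055],"yaw": 0,"fingers": 0}
  ]
}}

```text
clock: 21.8
eef_pos: [0.4913, 0.0898, 0.113]
tool_rot: [-0.045, 0.999, 0.0, 0.0]
ft_force: [3.4, 4.9, -9.2]
grip_width: 0.015
grasp_force: 58.5
```

{"fn": "jog_arm", "kwargs": {
  "deltas": [
    {"delta_pos": [0,0,0],"yaw": 0.12,"fingers": 0},
    {"delta_pos": [0,0,0],"yaw": 0.24,"fingers": 0},
    {"delta_pos": [0,0,0],"yaw": 0.36,"fingers": 0},
    {"delta_pos": [0,0,0],"yaw": 0.48,"fingers": 0},
    {"delta_pos": [0,0,0],"yaw": 0.6,"fingers": 0},
    {"delta_pos": [0,0,0],"yaw": 0.7,"fingers": 0},
    {"delta_pos": [0,0,0],"yaw": 0.7,"fingers": 0}
  ]
}}

```text
clock: 22.5
eef_pos: [0.4912, 0.09, 0.1128]
tool_rot: [0.229, 0.973, 0.001, 0.0]
ft_force: [4.0, 4.5, -8.3]
grip_width: 0.015
grasp_force: 58.5
```

```bash
python3 go.py 491.2 88.8 113 34.9
```

```text
t 22.5 p [491.2  90.  112.8] psi 63.55 tilt [ 0.     0.001 -1.   ] w 0.015 F [ 4.   4.5 -8.3] gf 58.5 q [ 10.  19. -12.  60.   0.  37.]
to [491.2  88.8 113. ] 34.9 delta [-0.0017 -0.0037 -0.0006] yaw 0.6367
```

{"fn": "jog_arm", "kwargs": {
  "deltas": [
    {"delta_pos": [0,0,0],"yaw": 0.12,"fingers": 0},
    {"delta_pos": [0,0,0],"yaw": 0.24,"fingers": 0},
    {"delta_pos": [0,0,0],"yaw": 0.36,"fingers": 0},
    {"delta_pos": [0,0,0],"yaw": 0.48,"fingers": 0},
    {"delta_pos": [0,0,0],"yaw": 0.58,"fingers": 0},
    {"delta_pos": [0,0,0],"yaw": 0.637,"fingers": 0},
    {"delta_pos": [0,0,0],"yaw": 0.637,"fingers": 0},
    {"delta_pos": [0,0,0],"yaw": 0.637,"fingers": 0}
  ]
}}

```text
clock: 23.3
eef_pos: [0.4913, 0.0902, 0.1128]
tool_rot: [0.462, 0.887, 0.001, -0.0]
ft_force: [4.8, 5.3, -8.5]
grip_width: 0.0148
grasp_force: 58.6
```

```bash
python3 go.py 491.2 88.8 113 34.9; python3 - <<'E'
from h import *
c=cam('side');save(c,'pics/s4.png'); cv2.imwrite('pics/s4c.png',cv2.resize(c['image'][160:275,170:310,::-1],None,fx=5,fy=5))
E
```

```text
t 23.3 p [491.3  90.2 112.8] psi 34.97 tilt [ 0.     0.002 -1.   ] w 0.0148 F [ 4.8  5.3 -8.5] gf 58.6 q [ 10.  19. -12.  60.   0.  65.]
to [491.2  88.8 113. ] 34.9 delta [-0.0037 -0.0028 -0.0007] yaw 0.0015
```

View pics/s4c.png

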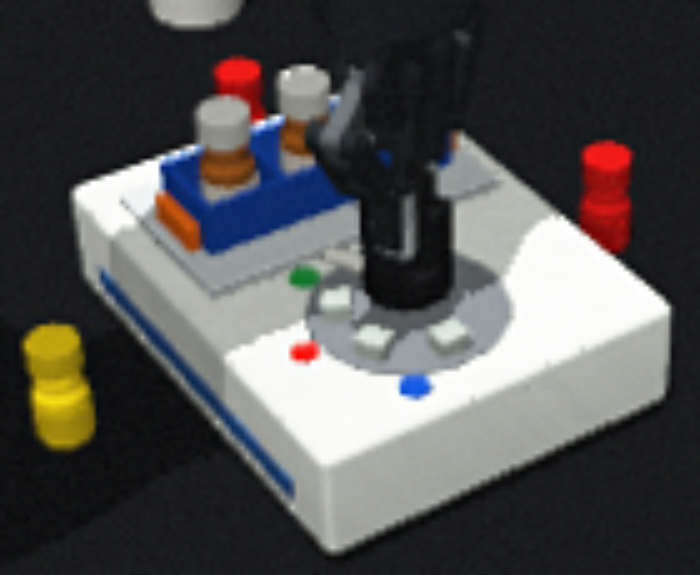

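The pointer is raised and pointing towards the green mark at (305,275). Lowering it into the notch.

{"fn": "jog_arm", "kwargs": {
  "deltas": [
    {"delta_pos": [0,0,0.015],"yaw": 0,"fingers": 0},
    {"delta_pos": [0,0,0.03],"yaw": 0,"fingers": 0},
    {"delta_pos": [0,0,0.043],"yaw": 0,"fingers": 0},
    {"delta_pos": [0,0,0.047],"yaw": 0,"fingers": 0},
    {"delta_pos": [0,0,0.047],"yaw": 0,"fingers": 0}
  ]
}}

```text
clock: 23.85
eef_pos: [0.4913, 0.0902, 0.0989]
tool_rot: [0.462, 0.887, 0.001, -0.0]
ft_force: [3.3, 5.0, -6.9]
grip_width: 0.0144
grasp_force: 59.1
```

{"fn": "jog_arm", "kwargs": {
  "deltas": [
    {"delta_pos": [0,0,0.002],"yaw": 0,"fingers": 0.25},
    {"delta_pos": [0,0,0.002],"yaw": 0,"fingers": 0.4},
    {"delta_pos": [0,0,0.002],"yaw": 0,"fingers": 0.6},
    {"delta_pos": [0,0,0.002],"yaw": 0,"fingers": 0.6},
    {"delta_pos": [0,0,-0.1],"yaw": 0,"fingers": 0.6},
    {"delta_pos": [0,0,-0.24],"yaw": 0,"fingers": 0.6},
    {"delta_pos": [0,0,-0.36],"yaw": 0,"fingers": 0.6},
    {"delta_pos": [0,-0.1,-0.42],"yaw": 0,"fingers": 0.6},
    {"delta_pos": [0,-0.25,-0.42],"yaw": 0,"fingers": 0.6},
    {"delta_pos": [0,-0.4,-0.42],"yaw": 0,"fingers": 0.6},
    {"delta_pos": [0,-0.42,-0.42],"yaw": 0,"fingers": 0.6},
    {"delta_pos": [0,-0.42,-0.42],"yaw": 0,"fingers": 0.6}
  ]
}}

```text
clock: 25.05
eef_pos: [0.3867, 0.0165, 0.2259]
tool_rot: [0.463, 0.886, 0.0, 0.001]
ft_force: [1.1, -0.4, 0.3]
grip_width: 0.0513
grasp_force: 0.0
```

```bash
python3 chk.py; python3 - <<'E'
from h import *
a=cam('side');b=cam('scene');save(a,'pics/s5.png')
P=cloud(a);V=a['image'].max(-1);z=P[...,2]
m=(V<70)&(z>.117)&(z<.135)&(np.hypot(P[...,0]-.491,P[...,1]-.088)<.04)
q=P[m];print(len(q),cv2.minAreaRect((q[:,:2]*1000).astype(np.float32)),np.percentile(q[:,2],[50,95]))
cv2.imwrite('pics/c5.png',np.hstack([cv2.resize(a['image'][160:275,170:310,::-1],(400,330)),cv2.resize(b['image'][150:285,180:340,::-1],(400,330))]))
E
```

```text
cap 74 [537.5 201.6] [25.4 25.8] 6.7 [132.7 139.9 142.3]
cap 39 [451.4 190. ] [28.7  9.9] 63.9 [132.8 139.2 141.7]
rim 291 [ 538.9 -386.7] [30.6 34.7] 72.2 [30.9 32.2 33.6]
rim 311 [ 494.2 -372.3] [31.3 35.6] 71.3 [30.9 32.3 33.8]
rim 328 [ 450.4 -357.7] [31.5 35.6] 71.5 [30.9 32.2 33.6]
rim 331 [ 474. -396.] [ 47.7 150.1] 52.5 [23.4 28.5 33.6]
rim2 956 [ 488.2 -377.6] [ 52.5 143.3] 71.9 [51.3 55.3 57.8]
88 ((491.1277770996094, 87.41242980957031), (16.098915100097656, 42.69517135620117), 32.051292419433594) [0.12301629 0.12547951]
```

View pics/c5.png

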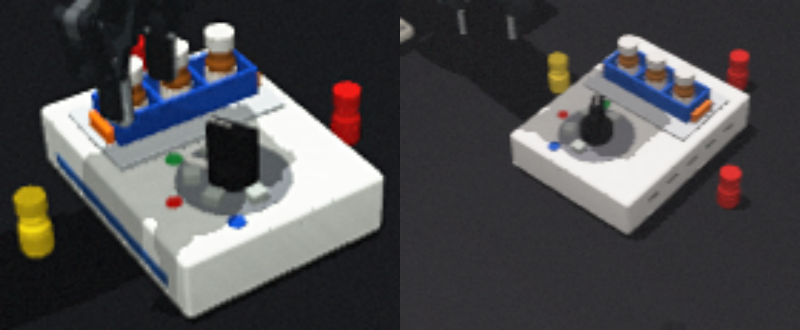

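The bar's top is at 124 mm (fully down) and it points at green within about 3°; all three jars stand upright, and the trays are stacked.

```bash
python3 -c "
from workcell import bot
print(bot.job_done())"
```

```text
the job is handed in; nothing more can be done
None
```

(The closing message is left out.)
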